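# Fit the beater into the hand mixer and hold it home

## Robot

A 6-joint arm with a two-finger parallel gripper is mounted at the origin on a cart in front of the work surface, level with it; the furniture and walls round the work are solid. World frame = base frame: x ahead of the robot, y to its left, z up, the work surface at z = 0. Lengths are in mm, angles in rad, forces in N, time in s.
With the tool pointing down it reaches from about 350 to 925 mm from the base axis. Payload 6.4 kg.
Tool frame: the origin (TCP) lies at the very end of the fingers, on their centre line; the grasp point (between the pads) lies 19 mm behind it; z points along the fingers, y is the line along which they close (so a half turn about z gives the same grasp; the last joint's range is limited). The gripper opens to 94 mm and grips with 3 to 60 N. Pads are 16 mm wide; open, the fingers measure 119 mm over their backs; the gripper's body (75 mm by 177 mm) begins 78 mm behind the grasp point.
Start: joints at [-1.478, 0.245, 1.558, -0, 1.339, -0.174], TCP at [171.374, -627.012, 205.455] pointing down, gripper open.
Joint ranges: [-3.13, 3.13], [-1.02, 2.26], [0.13, 2.54], [-0.95, 4.09], [0.21, 2.88], [-2.74, 2.74]. Speed limits (rad/s): [2.57, 2.57, 3.14, 3.14, 3.14, 3.14].

## Interface

Orientations are given as a unit quaternion [w, x, y, z].
In Python, from rig import * gives the robot as it stands. The module is installed in compiled form; this text tells all that it offers. Calls block until the motion is done:
- move_ptp(position, orientation): joint-space move of the TCP to a pose.
- line_to(position, ori=None, speed=150): straight line of the TCP; ori=None keeps the orientation; speed is the mean speed in mm/s.
- move_j(angles): joint-space move.
- move_gripper(opening): finger opening in mm; the grip force is fixed at half the most; returns when the fingers have stopped.
- sleep(seconds).
- ik(position, orientation): joint angles nearest the present ones, or None.
- observe(): the state.
- read_camera(name): name is "scene" or "side" or "wrist"; returns a dict with "img" (480x640x3 uint8, red, green, blue), "fx", "fy", "cx", "cy" (pixels), "extrinsics" (4x4, takes a point from camera to world coordinates). Camera axes: x right, y up, looking along -z (the intrinsics and any distortion apply to the point x, -y, -z); pixel columns grow to the right and rows downward; lengths in mm; the calibration is good to about 2 mm. A picture is of the moment at which its call begins. There is no depth.
A pose or a line that the arm cannot do raises IKError and nothing moves.
- hand_in(): hands the job in; it is judged then, once.
The state is a dict: "time": time; "qpos": joint angles; "joint_vel": joint speeds; "joint_efforts": joint torques, N m; "eef_pos": TCP position; "eef_rot": TCP orientation; "ft_force": force on the tool from outside, world axes, zero at the start; "torque": the same for the moment, N m; "width": finger opening in mm; "grasp_force": force on a finger pad.
Only numpy, scipy, OpenCV 4.12 (cv2) and the standard library are available. Lean on these libraries where they do the work, as an engineer would, in place of code of your own. Each camera call takes 0.05 s, during which the arm holds its last target. There are 200 camera calls.

## Task

The hand mixer lies upside down in its cradle. Take the whisk-like beater (not the spiral dough hook) out of the wooden holder, turn it so that the four wings of its stem match the cross-shaped slots of the mixer's large socket, and slide it in upright until its grey collar sits flush on the socket, against the spring inside. Finish still gripping the beater and pressing it fully home: do not let go. Leave the dough hook standing in its well and do not disturb the orange cup, the apple or the butter dish.

Things in the scene. Friction and masses are not known exactly. Their poses are not given: they have to be found in the camera images.
- beater_cage (a point): Loose steel beater, 90 g, 115 mm tall, stem-down in either well of the holder. Point on its axis, mid-cage, 80 mm above the stem's tip. Cage: four flat ribbons (9 mm wide, 3 thick) at its +x, -x, +y, -y sides, 48 mm over opposite ones, vertical within 20 mm above and below this point, meeting 34 mm above it. Grip two opposite ribbons from above. z up, away from the stem. Quarter-turn symmetry.
- beater_collar (a point): Centre of the underside of the beater's grey round collar (34 mm wide, 5 mm thick), 50 mm below the cage point on the same axis, same axes. Below it is the stem, 30 mm long: four wings, 22 mm over opposite wings, 4 mm thick, directly under the four ribbons (along x and y); the lowest 4 mm are narrower (17 mm).
- socket (a point): Centre of the mouth of the large socket in the upturned white mixer (fixed, 210 x 104 x 130 mm), 132 mm above the worktop: a dark hub, 42 mm wide, 2 mm proud, with a cross-shaped slot along this point's x and y: slots 7.5 mm wide (9.5 in the top 3 mm), 25 long. z up. The hub turns about z only stiffly (0.2 N m). The small 18 mm hole 50 mm beside it does not fit the stem.
- spring_seat (a joint): Black sprung floor inside the large socket, m pressed down. 0 = up, 22 mm below the mouth; 0.008 = the beater's collar is flush on the hub. It pushes back with 2.5 N at the start and 7 N at 0.008, and lifts the beater again if it is let go.
- holder_top (a point): Centre of the top face of the wooden holder, a fixed block 84 (x) x 204 (y) x 50 mm high. Its wells are 26 mm wide round holes 60 mm either side of this point along the holder's y axis; the collars rest on their rims.
- hook_middle (a point): Loose steel dough hook (a spiral rod, about 40 mm wide, 105 mm tall) standing in the other well on the same kind of stem; this point is on its axis 40 mm above the holder's top. Leave it where it stands.
- orange_cup_mid (a point): Orange cup with a handle, 78 x 105 x 76 mm, standing beyond the mixer; point on its axis half-way up. Bystander.
- apple_mid (a point): Apple, 74 mm wide, 61 mm high, beyond the holder; point at its centre. Bystander.
- butter_dish_mid (a point): Red butter dish with a lid, 75 x 135 x 74 mm, beyond and to the right of the holder; point inside it, 30 mm above its underside. Bystander.
Things that resemble listed ones, but are neither listed nor needed, are in the scene too. Leave any yellow look-alike of the part that bears beater_cage alone.

How it is judged (in metres and radians):
On the way, in this order (a step that is already met when the one before it is completed fails the run):
1. the beater is lifted clear of the holder (z of beater_collar in the frame of holder_top above 0.035 m and contact force between the fingers and beater above 1 N), for 0.1 s.
2. the stem has entered the cross-shaped slots (horizontal distance between beater_collar and socket below 0.005 m and z of beater_collar in the frame of socket below 0.018 m and angle between beater_cage's own z axis and vertical below 0.12 rad), for 0.05 s.
At the end, for the whole second after the job is handed in: Beater home in the large socket: collar within 2 mm of the hub, axis within 4 mm, upright within 0.1 rad, wings in the slots, sprung floor pressed 6 mm or more, fingers still holding it (over 2 N). Dough hook standing in its well (moved under 20 mm); cup, apple, butter dish moved under 30 mm (value of joint spring_seat above 0.006 m and z of beater_collar in the frame of socket below 0.002 m and horizontal distance between beater_collar and socket below 0.004 m and angle between beater_cage's own z axis and vertical below 0.1 rad and (angle between the x axis of beater_cage and the x axis of socket, either way round below 0.25 rad or angle between the x axis of beater_cage and the y axis of socket, either way round below 0.25 rad) and contact force between the fingers and beater above 2 N and distance of hook_middle from where it was at the start of the episode below 0.02 m and angle between hook_middle's own z axis and vertical below 0.15 rad and distance of each of orange_cup_mid, apple_mid, butter_dish_mid from where it was at the start of the episode below 0.03 m); the arm keeps its last pose, push and grip.
It fails at once if the dough hook is pulled out or knocked (distance of hook_middle from where it was at the start of the episode above 0.03 m).
It fails at once if a bystander is disturbed (distance of any of orange_cup_mid, apple_mid, butter_dish_mid from where it was at the start of the episode above 0.04 m).
It also fails if it takes over 40 s, if anything falls off the work surface, if the arm or the gripper's body presses on something with over 40 N, if the wrist force passes 120 N, or if a joint passes its speed limit or range.

## Working session

There is one attempt and no reset: what is moved stays moved. The work goes in short steps, each a Python script; the robot and the scene stay as the last script left them, time stands still between calls to the robot, and variables do not carry over. Pictures are saved under pics/ and viewed, at most 10 in all, crops included, and the job is handed in when it is done.

```bash
mkdir -p pics
cat > h.py <<'E'
from rig import *
import numpy as np, cv2
def cam(n,f):
    c=read_camera(n); cv2.imwrite('pics/'+f,c['img'][:,:,::-1]); np.save('pics/'+f[:-4]+'.npy',c,allow_pickle=True); return c
def load(f): return np.load('pics/'+f+'.npy',allow_pickle=True).item()
def ray(c,u,v):
    E=np.array(c['extrinsics']); d=E[:3,:3]@np.array([(u-c['cx'])/c['fx'],-(v-c['cy'])/c['fy'],-1.]); return E[:3,3],d
def onz(c,u,v,z):
    o,d=ray(c,u,v); return o+d*(z-o[2])/d[2]
def proj(c,p):
    E=np.array(c['extrinsics']); q=E[:3,:3].T@(np.array(p)-E[:3,3]); return c['cx']+c['fx']*q[0]/-q[2], c['cy']-c['fy']*q[1]/-q[2]
def tri(c1,p1,c2,p2):
    o1,d1=ray(c1,*p1);o2,d2=ray(c2,*p2)
    d1/=np.linalg.norm(d1);d2/=np.linalg.norm(d2)
    t=np.linalg.lstsq(np.c_[d1,-d2],o2-o1,rcond=None)[0]; a=o1+d1*t[0];b=o2+d2*t[1]
    return (a+b)/2,np.linalg.norm(a-b)
E
python3 - <<'E'
from h import *
for n in('scene','side','wrist'):
    c=cam(n,n+'0.png'); print(n,{k:np.round(v,3).tolist() for k,v in c.items() if k!='img'})
print(observe())
E
```

```text
scene {'fx': 596.659, 'fy': 596.659, 'cx': 317.844, 'cy': 242.293, 'extrinsics': [[0.44, 0.568, -0.696, -481.195], [-0.898, 0.28, -0.339, -546.496], [0.003, 0.774, 0.633, 1068.999], [0.0, 0.0, 0.0, 1.0]]}
side {'fx': 606.632, 'fy': 606.632, 'cx': 320.35, 'cy': 244.048, 'extrinsics': [[0.798, 0.473, -0.374, 69.102], [-0.603, 0.614, -0.51, -717.66], [-0.011, 0.632, 0.775, 1124.05], [0.0, 0.0, 0.0, 1.0]]}
wrist {'fx': 337.709, 'fy': 337.709, 'cx': 323.696, 'cy': 241.558, 'extrinsics': [[0.264, 0.931, 0.252, 243.599], [-0.965, 0.255, 0.067, -605.806], [-0.002, -0.261, 0.965, 383.623], [0.0, 0.0, 0.0, 1.0]]}
{'time': 0.15, 'qpos': array([-1.47810167e+00,  2.45623843e-01,  1.55871460e+00, -1.30955174e-05,
        1.33873122e+00, -1.74111783e-01]), 'joint_vel': array([ 0.00014596, -0.00058607, -0.00176084, -0.00042866, -0.00026713,
       -0.0004755 ]), 'joint_efforts': array([-2.88185956e-04, -4.16264820e+01, -3.14982247e+01,  6.85218908e-02,
        3.16468009e-02, -8.45610361e-05]), 'eef_pos': array([ 171.32530012, -626.53545898,  204.62800195]), 'eef_rot': array([-7.38151715e-04,  9.91114508e-01,  1.33009349e-01,  2.36893003e-05]), 'ft_force': array([-0.84779625,  0.79148964, -0.90445686]), 'torque': array([ 0.02940719, -0.03808227, -0.00943154]), 'grasp_force': 0.0, 'width': 93.91411188738488}
```

View pics/scene0.png

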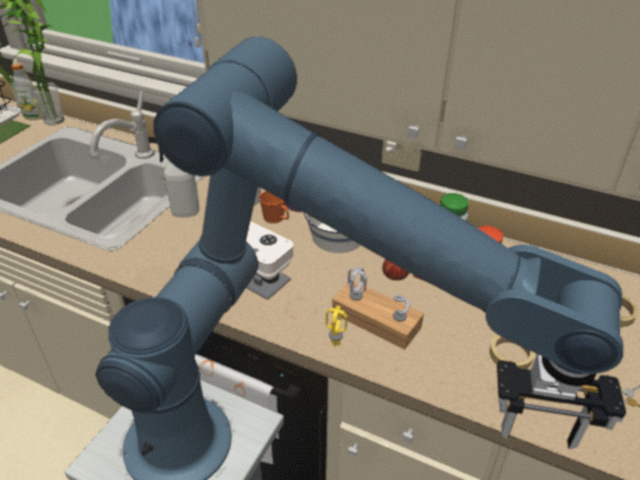

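View pics/side0.png

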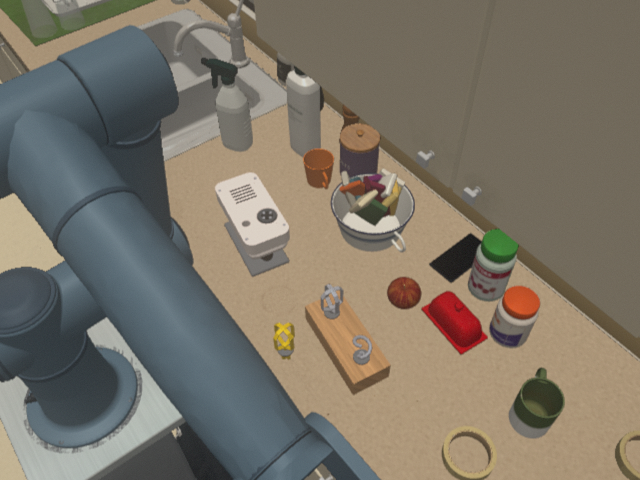

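The scene view shows the beater at about (357,283), the hook at (402,308) and the socket at (268,239). In the side view the beater is at (332,300), the hook at (362,350), the large socket at (267,216) and the yellow look-alike at (284,338).

Run:
```python
from h import *
s=load('scene0');d=load('side0')
print('socket',onz(d,267,216,132),onz(s,268,239.5,132),tri(s,(268,239.5),d,(267,216)))
print('beater top',tri(s,(357,270),d,(332,285)),onz(d,332,300,100),onz(s,357,283,100))
print('hook',onz(d,362,350,90),onz(s,402,308,90))
# holder top corners from side
b=cv2.resize(d['img'][150:400,200:460],None,fx=3,fy=3,interpolation=cv2.INTER_CUBIC)[:600*1]
cv2.imwrite('pics/sidez.png',cv2.resize(d['img'][170:400,200:420],None,fx=2.6,fy=2.6,interpolation=cv2.INTER_CUBIC)[:,:,::-1])
```

```text
socket [503.75494729  70.43718192 132.        ] [503.51782448  70.74192613 132.        ] (array([504.05293498,  71.01842908, 131.41542503]), np.float64(0.18577253556904652))
beater top (array([ 501.47575465, -168.03163962,  131.33412342]), np.float64(9.328572018697043)) [ 494.51707642 -174.70944922  100.        ] [ 488.17857155 -178.46378756  100.        ]
hook [ 473.66472003 -295.8684491    90.        ] [ 467.02273924 -299.72333903   90.        ]
```

View pics/sidez.png

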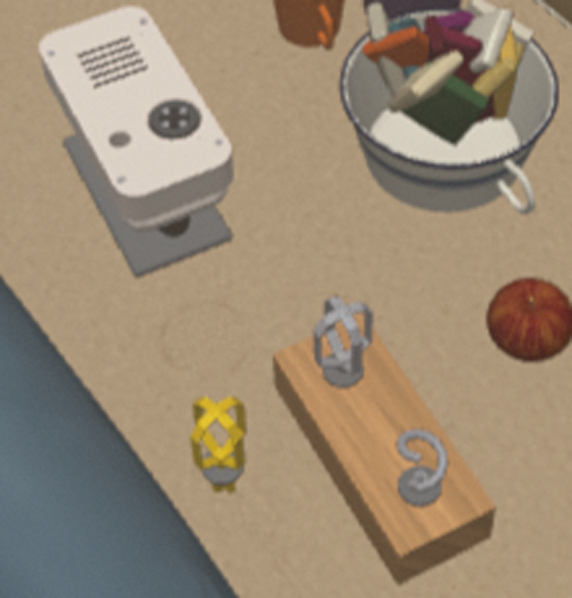

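The crop shows the socket cross at crop (175,119) and the small hole at (119,139). The beater stands in the far-left well and the hook in the near-right one. The two-view fixes agree with the known heights, so I'll look from near with the wrist camera.

```bash
cat >> h.py <<'E'
def Q(psi): return [0,np.cos(psi/2),np.sin(psi/2),0]
E
python3 - <<'E'
from h import *
line_to([171,-627,280])
for psi in (0.,-.3,.3): print(psi,ik([490,-176,250],Q(psi)),ik([503,70,290],Q(psi)))
move_ptp([490,-176,250],Q(0)); sleep(.3)
b=cam('wrist','wb.png')
move_ptp([503.7,70.6,280],Q(0)); sleep(.3)
s=cam('wrist','ws.png')
print(proj(b,[490,-176,130]),proj(b,[490,-176,50]),proj(s,[503.7,70.6,132]),observe()['time'],observe()['eef_pos'])
cv2.imwrite('pics/wbs.png',np.hstack([cv2.resize(i[40:440,120:520],(400,400)) for i in(b['img'],s['img'])])[:,:,::-1])
E
```

```text
0.0 [-5.62823405e-01 -9.81592786e-02  1.83853254e+00 -4.44089210e-16
  1.40121939e+00  1.00797292e+00] [-8.53012541e-02 -1.55710133e-01  1.81852478e+00 -4.44089210e-16
  1.47877801e+00  1.48549507e+00]
-0.3 [-5.62823405e-01 -9.81592786e-02  1.83853254e+00 -4.44089210e-16
  1.40121939e+00  1.30797292e+00] [-8.53012541e-02 -1.55710133e-01  1.81852478e+00 -4.44089210e-16
  1.47877801e+00  1.78549507e+00]
0.3 [-5.62823405e-01 -9.81592786e-02  1.83853254e+00 -4.44089210e-16
  1.40121939e+00  7.07972921e-01] [-8.53012541e-02 -1.55710133e-01  1.81852478e+00 -4.44089210e-16
  1.47877801e+00  1.18549507e+00]
(np.float64(324.30889061640573), np.float64(235.15782173760942)) (np.float64(324.195182333599), np.float64(218.13516365333825)) (np.float64(323.7767837647803), np.float64(228.45848105089806)) 4.475 [503.78172193  69.90292423 279.85131853]
```

View pics/wbs.png

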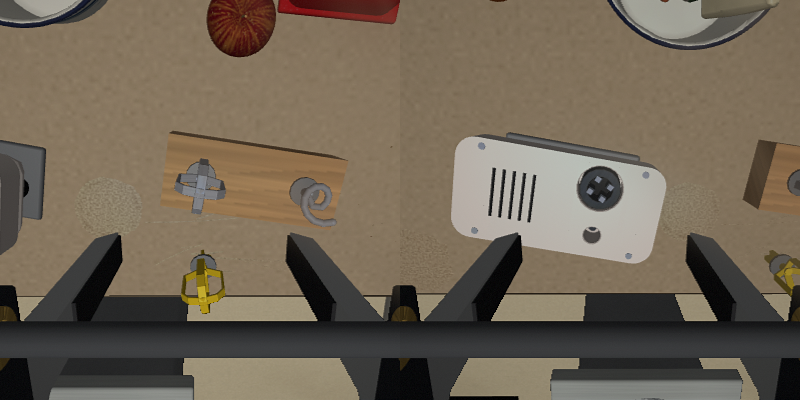

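The beater is centred at about pixel (320,227) with its ribbons nearly along the image axes. The socket is at (321,228). I'll zoom both for angles and centres.

Run:
```python
from h import *
b=load('wb');s=load('ws')
z=lambda c,u,v,r:cv2.resize(c['img'][v-r:v+r,u-r:u+r],(400,400),interpolation=cv2.INTER_CUBIC)
cv2.imwrite('pics/zz.png',np.hstack([z(b,320,227,40),z(s,320,228,32)])[:,:,::-1])
```

```text
(no output)
```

View pics/zz.png

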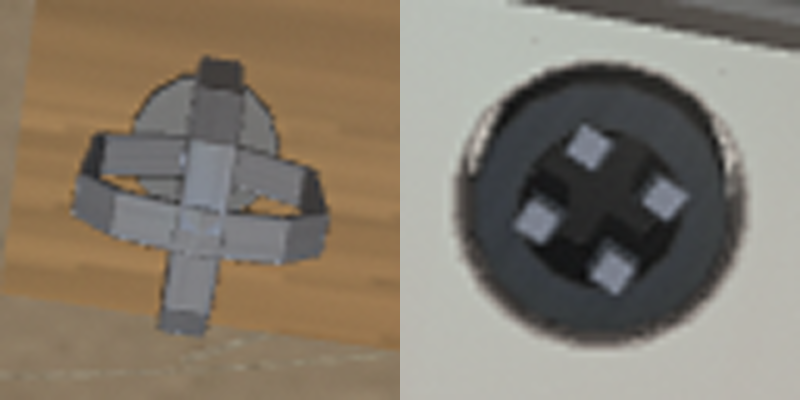

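Ribbons are turned about 9° clockwise in the image. In the hub, four light squares sit between dark slots. I read the slots as roughly 35° clockwise from image-up and will confirm from nearer.

Run:
```python
from h import *
line_to([503.7,70.6,165]); sleep(.3)
s=cam('wrist','ws2.png'); print(observe()['eef_pos'])
line_to([503.7,70.6,270],speed=250)
move_ptp([490,-176,270],Q(-.16)); line_to([490,-176,185]); sleep(.3)
b=cam('wrist','wb2.png'); print(observe()['eef_pos'],observe()['time'])
pb=proj(b,[490,-176,134]);ps=proj(s,[503.7,70.6,132]);print(pb,ps)
z=lambda c,p,r:cv2.resize(c['img'][int(p[1])-r:int(p[1])+r,int(p[0])-r:int(p[0])+r],(400,400),interpolation=cv2.INTER_CUBIC)
cv2.imwrite('pics/zz2.png',np.hstack([z(b,pb,60),z(s,ps,40)])[:,:,::-1])
```

```text
[503.95919138  70.58645769 165.46841911]
[ 490.28661664 -176.18935737  185.62892615] 8.35
(np.float64(324.4407839118074), np.float64(258.78721297641056)) (np.float64(325.0390756898366), np.float64(267.3337206661924))
```

View pics/zz2.png

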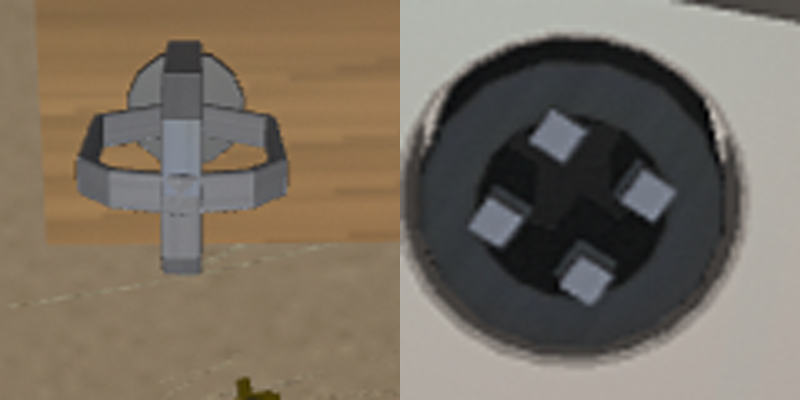

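The near view confirms the dark X-shaped cross between the squares, with square centres at crop (558,135), (648,192), (498,220) and (587,280). With tool yaw -0.16 the ribbons line up with the image axes, and the crown crossing is at crop (182,187).

Run:
```python
from h import *
s=load('ws2');b=load('wb2');s1=load('ws');b1=load('wb')
P=[onz(s,(x-400+.5)/5-.5+285,(y+.5)/5-.5+227,132)[:2] for x,y in((558,135),(648,192),(498,220),(587,280))]
c=np.mean(P,0);print('socket near',c,[np.degrees(np.arctan2(*(p-c)[::-1])) for p in P],[np.linalg.norm(p-c) for p in P])
print('hub outline',onz(s,(578-400+.5)/5-.5+285,(198.5)/5-.5+227,132))
print('socket far',onz(s1,(601.5-400+.5)/6.25-.5+288,210.5/6.25-.5+196,132))
for z in(130,134):print('beater near',onz(b,182.5/3.333-.5+264,187.5/3.333-.5+198,z))
print('beater far',onz(b1,205.5/5-.5+280,200.5/5-.5+187,134))
print('collar near',onz(b,186/3.333-.5+264,109/3.333-.5+198,55), 'collar far',onz(b1,205.5/5-.5+280,145/5-.5+187,55))
# horizontal reference: tool axis seen by wrist: fingers symmetric about?
g=cv2.cvtColor(b['img'],cv2.COLOR_RGB2GRAY); print(proj(b,[490.3,-176.2,185.6]))
for r in(300,330): print(r,[int(i) for i in np.where(abs(np.diff(g[r].astype(int)))>25)[0]])
```

```text
socket near [503.20170073  74.52684885] [np.float64(10.752070577589107), np.float64(-77.93499717018086), np.float64(100.28202946581125), np.float64(-169.69739509878906)] [np.float64(10.248436830823334), np.float64(10.245480203624181), np.float64(10.16023969418169), np.float64(10.566867785541781)]
hub outline [504.49737103  73.82345142 132.        ]
socket far [502.97039464  74.53022238 132.        ]
beater near [ 493.23036866 -171.96878419  130.        ]
beater near [ 494.4370065  -172.23001334  134.        ]
beater far [ 498.89319723 -172.67486288  134.        ]
collar near [ 493.34552205 -171.83590283   55.        ] collar far [ 494.00151919 -171.95191271   55.        ]
(np.float64(324.9290401103267), np.float64(286.19172547514665))
300 [7, 24, 79, 80, 110, 150, 195, 220, 241, 242, 404, 405, 451]
330 [135, 169, 199, 226, 330, 339, 340, 420, 421, 447, 478, 511, 512]
```

Socket yaw is -0.595 rad (slots at -34°). The wrist camera puts the socket at (503.5,74) and the beater at (493.5,-172). I'll grasp, then lift 40 mm or more and look.

Run:
```python
from h import *
line_to([493.7,-172.8,185]); line_to([493.7,-172.8,82]); sleep(.2)
print(observe()['ft_force'])
move_gripper(40); o=observe(); print(o['width'],o['grasp_force'],o['ft_force'],o['torque'],o['eef_pos'])
line_to([493.7,-172.8,230],speed=120); sleep(.2)
o=observe(); print(o['width'],o['grasp_force'],o['ft_force'],o['time'])
# to above socket, turned: collar expected 31 below TCP
move_ptp([503.5,73,205],Q(-.595)); sleep(.4)
o=observe();print(o['eef_pos'],o['time'])
d=cam('side','d2.png');s=cam('scene','s2.png');w=cam('wrist','w2.png')
z=lambda c,p,r:cv2.resize(c['img'][int(p[1])-r:int(p[1])+r,int(p[0])-r:int(p[0])+r],(400,400),interpolation=cv2.INTER_CUBIC)
p=o['eef_pos']-[0,0,50]
for c in(d,s,w):print(proj(c,p))
cv2.imwrite('pics/c2.png',np.hstack([z(d,proj(d,p),50),z(s,proj(s,p),50)])[:,:,::-1])
```

```text
[ 0.38918079 -0.47621012 -0.09815392]
47.65181220266387 29.997575115412474 [-0.04688431 -0.26827133 -0.19541163] [ 0.00399165 -0.03633792 -0.00423842] [ 493.67116955 -172.7735552    81.9526651 ]
47.88242595778752 29.997208574786782 [ 0.41079964 -0.07680246 -1.57641923] 11.9917
[503.63042478  72.52235796 205.04368158] 13.3667
(np.float64(265.57097477081095), np.float64(208.36110239450582))
(np.float64(266.92959054855385), np.float64(232.02499459930272))
(np.float64(324.19160287240584), np.float64(258.3648551044159))
```

View pics/c2.png

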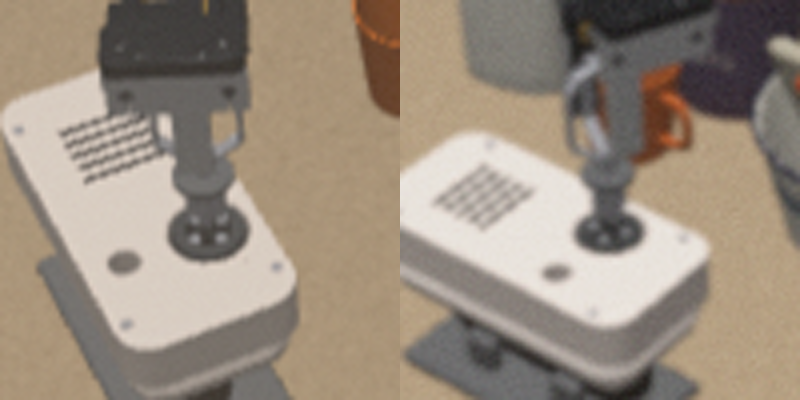

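The beater is held at the pads (width 47.9) and hangs above the hub. In the side crop the collar is at about (202,181) and the hub at (208,232). In the scene crop the collar is at (609,172) and the hub at (609,231). Next I'll compute the relative offset.

Run:
```python
from h import *
d=load('d2');s=load('s2');d0=load('side0');s0=load('scene0')
f=lambda x,y,u0,v0:((x+.5)/4-.5+u0-50,(y+.5)/4-.5+v0-50)
cd,cs=f(202,181,265,208),f(209,172,266,232)
hd,hs=f(208,232,265,208),f(209,231,266,232)
print('collar tri',tri(s,cs,d,cd),'hub tri',tri(s,hs,d,hd))
for c,p,h in((d,cd,hd),(s,cs,hs)): print(onz(c,*p,176.5),onz(c,*h,132.5))
# hub by dark mask: before
for n,c,h in(('side',d0,hd),('scene',s0,hs)):
    u,v=map(int,h); g=cv2.cvtColor(c['img'],cv2.COLOR_RGB2GRAY)[v-16:v+16,u-16:u+16]
    n_,l,st,ce=cv2.connectedComponentsWithStats((g<130).astype(np.uint8)); i=l[16,16] or 1+np.argmax(st[1:,4])
    q=(u-16+st[i,0]+(st[i,2]-1)/2,v-16+st[i,1]+(st[i,3]-1)/2); print(n,st[i],q,onz(c,*q,133))
# enlarge
z=lambda c,u,v:cv2.resize(c['img'][v-22:v+22,u-22:u+22],(400,400),interpolation=cv2.INTER_CUBIC)
cv2.imwrite('pics/c3.png',np.hstack([z(d,266,210),z(s,268,234)])[:,:,::-1])
```

```text
collar tri (array([500.11077756,  65.62364049, 181.88981585]), np.float64(1.9379564135377776)) hub tri (array([503.36261831,  71.12047091, 132.59758458]), np.float64(0.42220944665567367))
[502.12659951  68.85519193 176.5       ] [503.50074211  71.46385572 132.5       ]
[506.94877641  70.50165125 176.5       ] [503.28475984  70.93803215 132.5       ]
side [  7  10  20  14 219] (np.float64(266.5), np.float64(215.5)) [503.26997685  71.54065701 133.        ]
scene [  9  12  17  10 128] (np.float64(268.0), np.float64(239.5)) [502.46690216  70.08318706 133.        ]
```

View pics/c3.png

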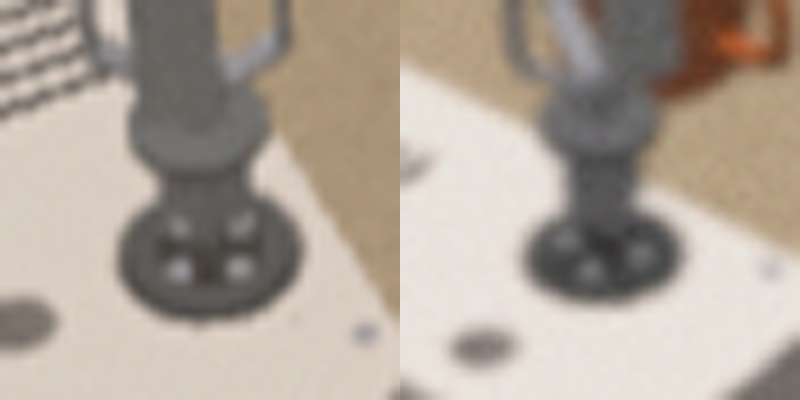

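From the column offsets (after perspective), the collar is about (+1,-1.6) mm off the hub. That puts the target at about (502.8,74.2), which agrees with the wrist fix. Now I'll descend with a force guard.

Run:
```python
from h import *
x,y=502.8,74.2
line_to([x,y,200],speed=60)
z=194
while z>161:
    line_to([x,y,z],speed=60); sleep(.1); o=observe()
    print(z,np.round(o['eef_pos'],1),np.round(o['ft_force'],1),np.round(o['torque'],2),round(o['width'],1))
    if o['ft_force'][2]>12: break
    z-=3
print(o['time'])
```

```text
194 [502.8  74.2 194. ] [-1.  -0.2 -1.6] [0.05 0.01 0.01] 48.1
191 [502.8  74.2 191. ] [-0.6  0.1 -0.8] [ 0.05  0.04 -0.02] 48.0
188 [502.8  74.2 188. ] [ 0.   0.3 -1. ] [ 0.08 -0.04 -0.05] 47.9
185 [502.8  74.2 184.9] [-0.5  0.4 -1.1] [ 0.06  0.01 -0.02] 47.4
182 [502.8  74.2 181.9] [ 0.7 -0.3 -1.9] [0.11 0.03 0.  ] 47.6
179 [502.8  74.2 178.9] [ 0.1 -0.6 -0.9] [ 0.04 -0.01 -0.01] 47.9
176 [502.8  74.2 175.9] [ 0.6 -0.1 -1.4] [ 0.09  0.07 -0.06] 48.1
173 [502.8  74.2 173. ] [ 0.5  1.2 -1.4] [ 0.07  0.   -0.  ] 47.7
170 [503.3  74.2 170.6] [0.8 0.7 2.8] [ 0.09 -0.18 -0.  ] 47.5
167 [503.3  74.2 167.4] [1.  0.8 3.6] [ 0.12 -0.3  -0.01] 47.7
164 [503.3  74.2 164.6] [1.2 1.  6.3] [ 0.18 -0.2  -0.03] 47.9
17.6167
```

The stem entered freely and the spring is now pushing. I'll press to a firm stop.

Run:
```python
from h import *
x,y=502.8,74.2
z=163
while z>156:
    line_to([x,y,z],speed=30); sleep(.25); o=observe()
    print(z,np.round(o['eef_pos'],2),np.round(o['ft_force'],1),np.round(o['torque'],2),round(o['width'],1),o['grasp_force'])
    if o['ft_force'][2]>20: break
    z-=.7
sleep(.3);o=observe();print(o['eef_pos'],o['ft_force'],o['time'])
d=cam('side','d3.png');s=cam('scene','s3.png')
z=lambda c,u,v:cv2.resize(c['img'][v-30:v+30,u-30:u+30],(400,400),interpolation=cv2.INTER_CUBIC)
cv2.imwrite('pics/c4.png',np.hstack([z(d,266,205),z(s,268,230)])[:,:,::-1])
```

```text
163 [503.33  74.16 163.9 ] [1.1 0.4 6.5] [ 0.15 -0.01  0.04] 47.8 30.00085006467998
162.3 [503.39  74.15 163.84] [-1.1  0.3 10.6] [ 0.1   0.37 -0.01] 47.5 30.001832535490394
161.60000000000002 [503.48  74.13 163.86] [-3.  -0.9 14.9] [0.09 0.68 0.01] 47.6 30.002812771126628
160.90000000000003 [503.54  74.1  163.8 ] [-4.7  0.4 18. ] [ 0.08  1.1  -0.04] 47.8 30.003755427896976
160.20000000000005 [503.62  74.12 163.76] [-5.9  0.8 20.2] [0.04 1.43 0.01] 47.8 30.004502087831497
[503.61524557  74.09942428 163.75194909] [-6.3499904  -0.30761253 21.10163912] 20.4167
```

View pics/c4.png

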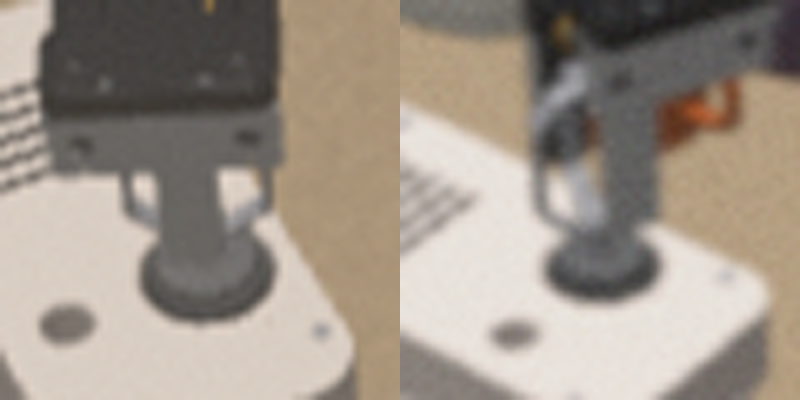

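The collar sits concentric and flush on the hub, with a hard stop at z=163.8 and the grip holding. I'm handing in.

```bash
python3 -c "
from rig import *
print(hand_in())"
```

```text
the job is handed in; nothing more can be done
None
```

I slid the beater into the large socket until its collar met a hard stop and looked flush on the hub. The job is handed in with the gripper still holding it and pressing at about 21 N; the judge's verdict was not shown.

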